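# Close the irrigation filter housing

## Robot

A 7-joint arm with a two-finger parallel gripper is mounted at the origin on the work surface. World frame = base frame: x ahead of the robot, y to its left, z up, the work surface at z = 0. Lengths are in m, angles in rad, forces in N, time in s.
With the tool pointing down it reaches from about 0.4 to 0.875 m from the base axis. Payload 19.3 kg.
Tool frame: the origin (TCP) lies at the very end of the fingers, on their centre line; the grasp point (between the pads) lies 19 mm behind it; z points along the fingers, y is the line along which they close (so a half turn about z gives the same grasp; the last joint's range is limited). The gripper opens to 85 mm and grips with 20 to 120 N. Pads are 22 mm wide; open, the fingers measure 114 mm over their backs; the gripper's body (76 mm by 85 mm) begins 54 mm behind the grasp point. The pads swing forward as they close: fully open they stand 13 mm farther back than shut.
Start: joints at [1.091, 0.521, -0.036, 1.599, 0.021, 1.021, -0.113], TCP at [0.249, -0.573, 0.231] pointing down, gripper open.
Joint ranges: [-2.91, 2.91], [-0.3, 2.13], [-1.5, 1.42], [0.17, 2.43], [-1.26, 4.41], [0.16, 1.93], [-2.52, 2.52]. Speed limits (rad/s): [1.89, 1.89, 2.39, 2.39, 3.01, 3.01, 3.01].

## Interface

Orientations are given as [roll, pitch, yaw] about the fixed x, y, z axes, in that order (R = Rz(yaw) Ry(pitch) Rx(roll)).
In Python, from workcell import bot gives the robot as it stands.
- The arm moves only by the tool carry_out, never from a script. Its argument "rows" is a list that holds one entry, the list of rows, each a list of 4 numbers: the shift along the tool's x, y, z in m, then the turn about the tool's z in degrees. In form: [[[x, y, z, twist], ...]]. A call has 1 to 12 rows; each row is the pose to reach, as a shift and turn from the pose commanded when the call began, along the tool's axes at that moment; what a row does not reach only later rows make up. A row lasts 1/12 s, in which the tool goes at most 41.7 mm and 7.16 degrees, less where a joint would pass 70% of its speed; a pose out of reach is approached as far as the arm can. A call with a gripper value outside its range is refused whole. "grip" is the finger opening in m, from 0 to 0.0854, set as the call begins (left out, the last holds). The fingers move at their own pace and stop on an object; "grip_force" is the grip in N (left out, the last holds). Time passes only in rows, so rows that repeat a pose let the fingers close. It gives the time, the measured TCP pose, the force, the opening and the grip force at its end, in the units of the state.
- bot.observe(): the state, without advancing time (a new reading comes with each control period).
- bot.grab_frame(name): name is "side" or "top" or "wrist"; returns a dict with "pixels" (384x512x3 uint8, red, green, blue), "K" (3x3 intrinsics, pixels), "pose" (4x4, takes a point from camera to world coordinates). Camera axes: x right, y down, z forward; pixel columns grow to the right and rows downward; lengths in m; the calibration is good to about 2 mm. A picture is of the moment at which its call begins. There is no depth.
- bot.job_done(): hands the job in; it is judged then, once.
Trained networks look in a picture, given as the dict that the camera call returned (one of the last four; its "shot" number tells which), for a name from the list of things; names that differ only in an ending like _2 or _b are one class to them, and where a whole thing is asked for, a point or a joint stands for the part that bears it (a point fixed in the world has none). Each returns a list of dicts, best first, with "conf" (0 to 1); they miss things now and then, are a little off and sometimes report something else, mostly with a low value. They report only what shows in the picture. A call takes as long as a camera call.
- bot.look_for(picture, label): "position" ([column, row] in pixels, amid what is visible of it).
- bot.regions_of(picture, label): "region" (384x512 bool, what is visible of it) and "position" ([column, row] in pixels, amid what is visible of it).
- bot.spot_point(picture, label): "position" ([column, row] in pixels: a listed point, or the origin of a listed thing).
The state is a dict: "clock": time; "qpos": joint angles; "qd": joint speeds; "joint_efforts": joint torques, N m; "position": TCP position; "tool_rot": TCP orientation; "force": force on the tool from outside, world axes, zero at the start; "moment": the same for the moment, N m; "grip_width": finger opening in m; "finger_force": force on a finger pad.
Only numpy, scipy, OpenCV 4.12 (cv2) and the standard library are available. Lean on these libraries where they do the work, as an engineer would, in place of code of your own. Each camera call takes 0.05 s, during which the arm holds its last target. There are 200 camera calls.

## Task

Draw the filter cover out from under the wire riser by its pull tab, let it rest flat on the open bench clear of the riser, then take it by its handle, set it flat on the filter housing between the corner stops and let go. Then tighten its four wing screws clockwise in cross order (after the first one the one diagonally opposite, then the other two), and evenly: each just until its wings stand square across the cover's length, no further. Leave the tray, tub, tape and trowel where they are.

Things in the scene. Friction and masses are not known exactly. Their poses are not given: they have to be found in the camera images.
- cover: loose gasketed cover, 0.4 to 0.7 kg: aluminium plate 200 x 160 mm (x, y), 8 mm thick, on a 4 mm black rubber gasket (plate top 12 mm above the origin). Origin: centre of the gasket's underside, z up. Pull tab at its -x end, black bar handle over the middle, four captive wing screws near the corners. Starts gasket-down on the bench, mostly under the riser, tab end sticking out
- cover_handle (a point): middle of the cover's black bar handle: a bar 92 mm long along the cover's x, 14 mm wide and 14 mm high, centred 59 mm above the cover's underside, on two posts at x = +-40 mm with free space under it
- cover_tab (a point): the upright fin on the cover's pull tab: 34 mm long along the cover's x, 10 mm thick along its y, from 12 to 51 mm above the cover's underside; this point is on the fin's centre line, 36 mm above the underside and 125 mm from the cover's centre towards its -x end. The tab's flat is 40 mm wide
- housing: fixed grey filter housing 232 x 192 mm (x, y), 60 mm high, open on top, white filter inside, pipe stubs at both ends. Origin: centre of its underside on the bench. The cover goes on its flat top flange, inside eight corner stops with sloped lead-ins, 16 mm high, that leave 4 mm round the 200 x 160 plate and are open mid-side, so the tab may point to either end
- housing_seat (a point): centre of the opening, at the level of the flange (60 mm above the bench); where the cover's origin comes to lie when seated, cover x along housing x (either way round)
- riser: fixed low black wire riser (stand), 200 mm deep, 260 mm wide, top 92 mm and underside 82 mm above the bench, four thin legs at the corners. Its x axis points into it; its origin lies on the bench 130 mm in FRONT of the middle of its front edge, on the open bench, so the deck covers x from +130 to +330 mm and y +-130 mm in its own frame
- tray: bystander: green seedling tray 130 x 220 x 50 mm standing on the riser; origin under its centre
- tub: bystander: clear plastic tub, 110 mm across, 85 mm high; origin under its centre
- tape: bystander: roll of blue tape, 110 mm across, 28 mm high, lying flat; origin under its centre
- trowel: bystander: green trowel about 220 mm long, 24 mm high, lying along its x; origin on the bench under it
- screw_a (a joint): turn of wing screw a, (+x, +y) corner in the cover's frame, in rad: at 0 the wings lie along the cover's x; grows as the screw is tightened (clockwise seen from above), so that the wings' line then stands at the cover's yaw minus this value; starts loose between 0.15 and 0.6; at pi/2 the wings stand square across (tight); it can be over-turned, to 2.4. Turning takes about 0.06 N m; it stays where left and does not rise or sink
- wing_a (a point): middle of the wings of screw a, on its axis, at (+66, +54) mm from the cover's origin in the cover's frame and 42 mm above its underside. The steel wings are one flat upright bar 56 mm long, 9 mm thick, from 24 to 54 mm above the cover's underside, on a 24 mm hub
- screw_b (a joint): turn of wing screw b, (-x, +y), tab-end corner in the cover's frame, in rad: at 0 the wings lie along the cover's x; grows as the screw is tightened (clockwise seen from above), so that the wings' line then stands at the cover's yaw minus this value; starts loose between 0.15 and 0.6; at pi/2 the wings stand square across (tight); it can be over-turned, to 2.4. Turning takes about 0.06 N m; it stays where left and does not rise or sink
- wing_b (a point): middle of the wings of screw b, on its axis, at (-66, +54) mm from the cover's origin in the cover's frame and 42 mm above its underside. The steel wings are one flat upright bar 56 mm long, 9 mm thick, from 24 to 54 mm above the cover's underside, on a 24 mm hub
- screw_c (a joint): turn of wing screw c, (-x, -y), tab-end corner in the cover's frame, in rad: at 0 the wings lie along the cover's x; grows as the screw is tightened (clockwise seen from above), so that the wings' line then stands at the cover's yaw minus this value; starts loose between 0.15 and 0.6; at pi/2 the wings stand square across (tight); it can be over-turned, to 2.4. Turning takes about 0.06 N m; it stays where left and does not rise or sink
- wing_c (a point): middle of the wings of screw c, on its axis, at (-66, -54) mm from the cover's origin in the cover's frame and 42 mm above its underside. The steel wings are one flat upright bar 56 mm long, 9 mm thick, from 24 to 54 mm above the cover's underside, on a 24 mm hub
- screw_d (a joint): turn of wing screw d, (+x, -y) corner in the cover's frame, in rad: at 0 the wings lie along the cover's x; grows as the screw is tightened (clockwise seen from above), so that the wings' line then stands at the cover's yaw minus this value; starts loose between 0.15 and 0.6; at pi/2 the wings stand square across (tight); it can be over-turned, to 2.4. Turning takes about 0.06 N m; it stays where left and does not rise or sink
- wing_d (a point): middle of the wings of screw d, on its axis, at (+66, -54) mm from the cover's origin in the cover's frame and 42 mm above its underside. The steel wings are one flat upright bar 56 mm long, 9 mm thick, from 24 to 54 mm above the cover's underside, on a 24 mm hub

How it is judged:
By the outcome, as a careful person would: the job done as asked, in the order asked, and still so for the second after the job is handed in, with the robot touching nothing.
It also fails if it takes over 72 s, if anything falls off the work surface, if the arm or the gripper's body presses on something with over 40 N, if the wrist force passes 120 N, or if a joint passes its speed limit or range.

## Working session

There is one attempt and no reset: what is moved stays moved. The work goes in short steps, Python scripts to look and compute and a tool call to move; the robot and the scene stay as the last step left them, time stands still between calls to the robot, and variables do not carry over. Pictures are saved under pics/ and viewed, at most 10 in all, crops included, and the job is handed in when it is done.

Besides the shell and the picture viewer there is one more tool, called after "Emit:" by a JSON object that holds its "name" and its "arguments", one argument or row to a line. carry_out: Moves the arm, as the interface text tells. Its arguments: {"type":"object","properties":{"rows":{"type":"array","items":{"type":"array","items":{"type":"array","items":{"type":"number"}}}},"grip":{"type":"number"},"grip_force":{"type":"number"}},"required":["rows"]}

```bash
ls; mkdir -p pics
cat > h.py <<'E'
import numpy as np,cv2
from scipy.spatial.transform import Rotation as R
from workcell import bot
def ray(f,px):
    K=np.array(f["K"]);T=np.array(f["pose"])
    d=T[:3,:3]@np.linalg.solve(K,[px[0],px[1],1.]);return T[:3,3],d/np.linalg.norm(d)
def tri(obs):
    A=np.zeros((3,3));b=np.zeros(3)
    rs=[ray(f,p) for f,p in obs]
    for o,d in rs:
        P=np.eye(3)-np.outer(d,d);A+=P;b+=P@o
    x=np.linalg.solve(A,b)
    return x,max(np.linalg.norm((np.eye(3)-np.outer(d,d))@(x-o)) for o,d in rs)
def onz(f,px,z):
    o,d=ray(f,px);return o+d*(z-o[2])/d[2]
def proj(f,X):
    T=np.linalg.inv(np.array(f["pose"]));p=np.array(f["K"])@(T[:3,:3]@np.asarray(X)+T[:3,3]);return p[:2]/p[2]
def save(f,n,crop=None,s=1):
    im=f["pixels"][:,:,::-1]
    if crop: im=im[crop[1]:crop[3],crop[0]:crop[2]]
    cv2.imwrite("pics/"+n,cv2.resize(im,None,fx=s,fy=s,interpolation=cv2.INTER_CUBIC))
E
python3 - <<'E'
from h import *
fs={n:bot.grab_frame(n) for n in("top","side")}
im=np.hstack([fs["top"]["pixels"],fs["side"]["pixels"]])[:,:,::-1]
cv2.imwrite("pics/a.png",cv2.resize(im,(800,300),interpolation=cv2.INTER_AREA))
for l in["cover_tab","housing_seat","housing","riser","cover","tray","tub","tape","trowel","cover_handle"]:
    ds={n:bot.spot_point(fs[n],l)[:1] for n in fs}
    o=[(fs[n],d[0]["position"]) for n,d in ds.items() if d]
    print(l,[(n,np.round(d[0]["position"],0),round(d[0]["conf"],2)) for n,d in ds.items() if d], np.round(np.r_[tri(o)],4) if len(o)==2 else "", [np.round(onz(f,p,0),3)[:2] for f,p in o])
s=bot.observe();print(s["position"],s["tool_rot"],s["force"])
E
```

```text
pics
cover_tab [('top', array([166., 227.]), 0.62), ('side', array([218., 248.]), 0.72)] [0.4801 0.2222 0.092  0.0081] [array([0.492, 0.244]), array([0.562, 0.127])]
housing_seat [('side', array([302., 199.]), 0.32)]  [array([ 0.544, -0.27 ])]
housing [('top', array([310., 220.]), 0.76), ('side', array([301., 202.]), 0.87)] [ 0.5317 -0.2512  0.0006  0.005 ] [array([ 0.528, -0.254]), array([ 0.537, -0.25 ])]
riser [('side', array([211., 263.]), 0.23)]  [array([0.527, 0.19 ])]
cover [('top', array([155., 210.]), 0.69), ('side', array([178., 277.]), 0.97)] [ 0.5513  0.2843 -0.0036  0.0011] [array([0.55 , 0.283]), array([0.549, 0.288])]
tray [('top', array([309., 221.]), 0.59), ('side', array([169., 248.]), 0.69)] [ 0.6704 -0.0791 -0.1159  0.2305] [array([ 0.524, -0.252]), array([0.668, 0.217])]
tub [('top', array([277., 156.]), 0.74), ('side', array([229., 193.]), 0.85)] [ 0.7544 -0.1365 -0.002   0.0043] [array([ 0.751, -0.139]), array([ 0.756, -0.132])]
tape [('top', array([228., 156.]), 0.76), ('side', array([194., 214.]), 0.97)] [ 0.7515  0.0369 -0.0061  0.003 ] [array([0.748, 0.035]), array([0.747, 0.045])]
trowel [('top', array([382., 226.]), 0.84), ('side', array([302., 204.]), 0.68)] [ 0.5856 -0.4885 -0.1273  0.0838] [array([ 0.509, -0.505]), array([ 0.527, -0.242])]
cover_handle [('top', array([151., 207.]), 0.92), ('side', array([309., 188.]), 0.34)] [0.408  0.1682 0.3119 0.1356] [array([0.562, 0.298]), array([ 0.572, -0.349])]
[ 0.24898088 -0.57326825  0.2313034 ] [-3.14158010e+00 -4.52657253e-06  4.09710845e-01] [ 0.2907674   0.53131482 -0.27036468]
```

View pics/a.png

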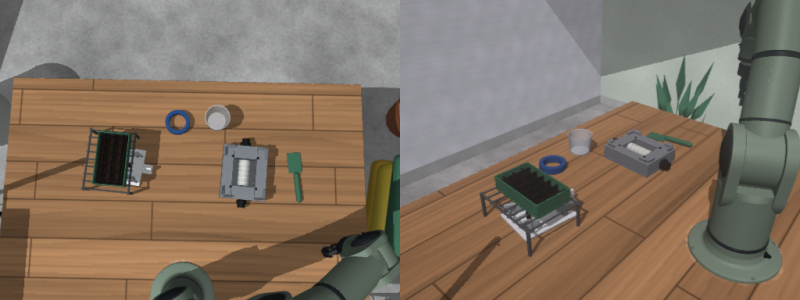

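Run:
```python
from h import *
f=bot.grab_frame("top");g=bot.grab_frame("side")
a=cv2.resize(f["pixels"][150:270,90:220],(520,480),interpolation=cv2.INTER_CUBIC)
b=cv2.resize(g["pixels"][220:340,90:250],(640,480),interpolation=cv2.INTER_CUBIC)
cv2.imwrite("pics/b.png",cv2.resize(np.hstack([a,b])[:,:,::-1],(800,331)))
for p in[(192,218),(180,218)]: print(onz(f,p,0.03))
for l in("cover_tab","cover","riser","housing_seat"):
  for n,q in(("top",f),("side",g)):
    print(l,n,[(np.round(d["position"]),round(d["conf"],2)) for d in bot.spot_point(q,l)[:3]])
```

```text
[0.52351956 0.15056348 0.03      ]
[0.5227708  0.19144212 0.03      ]
cover_tab top [(array([190., 215.]), 0.62), (array([310., 219.]), 0.18)]
cover_tab side [(array([216., 246.]), 0.89), (array([162., 288.]), 0.31)]
cover top [(array([158., 212.]), 0.97)]
cover side [(array([178., 278.]), 0.9)]
riser top []
riser side []
housing_seat top [(array([312., 221.]), 0.55)]
housing_seat side [(array([310., 189.]), 0.93)]
```

View pics/b.png

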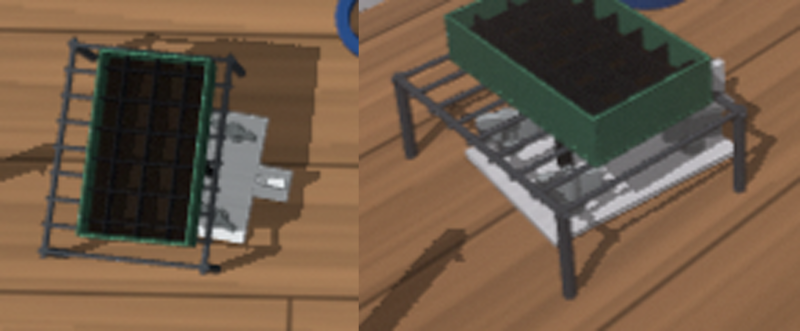

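```bash
cat >> h.py <<'E'
def go(x,y,z,yawdeg):
    s=bot.observe();M=R.from_euler("xyz",s["tool_rot"]).as_matrix()
    d=M.T@(np.array([x,y,z])-s["position"])
    y0=np.degrees(np.arctan2(M[1,0],M[0,0]));t=-((yawdeg-y0+180)%360-180)
    print("GO",np.round(d,4),"twist",round(t,2),"rows>=",int(np.ceil(max(np.linalg.norm(d)/.0417,abs(t)/7.16))), "yaw0",round(y0,2),"pos",np.round(s["position"],4),"clk",round(s["clock"],2),"F",np.round(s["force"],1),"q7",round(s["qpos"][6],2))
E
python3 - <<'E'
from h import *
go(.5,.10,.28,80)
f=bot.grab_frame("top")
for p in[(190,215)]: print(onz(f,p,.036))
for p in[(158,212)]: print(onz(f,p,0))
for p in[(90+205/2.76,150+268/2.76),(90+232/2.76,150+60/2.76)]: print(onz(f,p,.092))
E
```

```text
GO [ 0.4985 -0.5175 -0.0487] twist -56.53 rows>= 18 yaw0 23.47 pos [ 0.249  -0.5733  0.2313] clk 1.6 F [-1.  -0.4 -0.3] q7 -0.11
[0.53312787 0.15696595 0.036     ]
[0.5446859  0.27317719 0.        ]
[0.4219677  0.22951325 0.092     ]
[0.67145749 0.20782437 0.092     ]
```

Emit:
{"name": "carry_out", "arguments": {
  "rows": [
    [[0.035,-0.035,-0.049,0],[0.08,-0.06,-0.049,-7],[0.12,-0.09,-0.049,-14],[0.15,-0.12,-0.049,-21],[0.17,-0.15,-0.049,-28],[0.2,-0.18,-0.049,-35],[0.23,-0.21,-0.049,-42],[0.26,-0.24,-0.049,-49],[0.29,-0.27,-0.049,-56.5],[0.32,-0.3,-0.049,-56.5],[0.35,-0.33,-0.049,-56.5],[0.38,-0.36,-0.049,-56.5]]
  ],
  "grip": 0.06
}}

```text
clock: 2.65
position: [0.4402, -0.1259, 0.2806]
tool_rot: [3.141, 0.0, 1.395]
force: [0.8, -0.4, -0.6]
grip_width: 0.0603
finger_force: 0.0
```

Run:
```python
from h import *
go(.5,.10,.28,80)
```

```text
GO [0.2329 0.0195 0.0005] twist -0.05 rows>= 6 yaw0 79.95 pos [ 0.4402 -0.1259  0.2806] clk 2.65 F [ 0.8 -0.4 -0.6] q7 -0.15
```

Emit:
{"name": "carry_out", "arguments": {
  "rows": [
    [[0.235,0.02,0,0],[0.235,0.02,0,0],[0.235,0.02,0,0],[0.235,0.02,0,0],[0.235,0.02,0,0],[0.235,0.02,0,0],[0.235,0.02,0,0],[0.235,0.02,0,0]]
  ]
}}

```text
clock: 3.32
position: [0.5004, 0.1018, 0.2801]
tool_rot: [-3.141, -0.0, 1.399]
force: [0.8, -0.0, -0.4]
grip_width: 0.0599
finger_force: 0.0
```

Run:
```python
from h import *
w=bot.grab_frame("wrist");f=bot.grab_frame("top")
save(w,"c.png")
print(np.round(np.array(w["pose"]),3))
p=[bot.spot_point(q,"cover_tab")[:2] for q in (w,f)]
print(p)
if all(p): print(tri([(w,p[0][0]["position"]),(f,p[1][0]["position"])]))
if p[0]: print(onz(w,p[0][0]["position"],.036))
go(.53,.155,.1,80)
```

```text
[[ 0.985 -0.164 -0.049  0.514]
 [-0.171 -0.944 -0.282  0.173]
 [-0.     0.286 -0.958  0.423]
 [ 0.     0.     0.     1.   ]]
[[{'position': [269.3, 109.1], 'conf': 0.78}], []]
[0.53386673 0.16011642 0.036     ]
GO [0.0604 0.0192 0.1803] twist -0.12 rows>= 5 yaw0 79.88 pos [0.5005 0.099  0.2803] clk 3.52 F [ 0.3 -0.3  0.1] q7 -0.69
```

View pics/c.png

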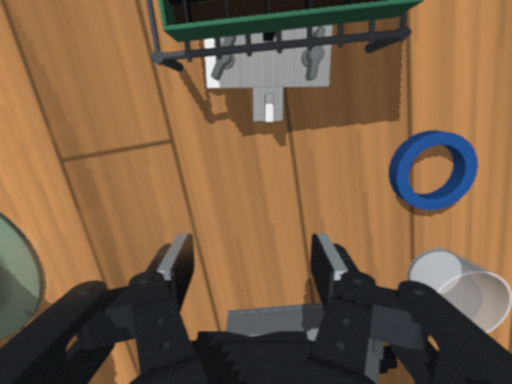

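Run:
```python
from h import *
w=bot.grab_frame("wrist")
a,b=[onz(w,p,.012)[:2] for p in((206,88),(329.5,86.5))]
v=b-a;print(a,b,np.linalg.norm(v)); yaw=np.degrees(np.arctan2(v[1],v[0]));print("edge yaw",yaw,"coveryaw",yaw+90)
n=np.array([-v[1],v[0]])/np.linalg.norm(v);m=(a+b)/2;print("tab",m-n*.025,"centre",m+n*.1)
c,d=[onz(w,p,.012)[:2] for p in((253,121.5),(283,121.5))];print("tabend",c,d,np.linalg.norm(c-d))
c,d=[onz(w,p,.092)[:2] for p in((155,60),(409,33))];v=d-c;print("riser",c,d,np.linalg.norm(v),np.degrees(np.arctan2(v[1],v[0])))
```

```text
[0.45813738 0.19705929] [0.61758556 0.1705497 ] 0.1616368780785721
edge yaw -9.439557868738177 coveryaw 80.56044213126182
tab [0.5337613  0.15914302] centre [0.55426218 0.28245042]
tabend [0.51127761 0.14409769] [0.55118847 0.1369884 ] 0.040539108582181
riser [0.42338019 0.22758451] [0.68121857 0.20708535] 0.2586519814407779 -4.545677635088126
```

Emit:
{"name": "carry_out", "arguments": {
  "rows": [
    [[0.03,0.022,0.02,-0.6],[0.062,0.022,0.05,-0.6],[0.062,0.022,0.09,-0.6],[0.062,0.022,0.13,-0.6],[0.062,0.022,0.17,-0.6],[0.062,0.022,0.2,-0.6],[0.062,0.022,0.22,-0.6],[0.062,0.022,0.24,-0.6],[0.062,0.022,0.255,-0.6],[0.062,0.022,0.261,-0.6],[0.062,0.022,0.261,-0.6]]
  ],
  "grip": 0.045
}}

```text
clock: 4.48
position: [0.5325, 0.1567, 0.0184]
tool_rot: [-3.14, 0.001, 1.406]
force: [0.7, -0.3, 0.5]
grip_width: 0.0451
finger_force: 0.0
```

Emit:
{"name": "carry_out", "arguments": {
  "rows": [
    [[0,0,0,0],[0,0,0,0],[0,0,0,0],[0,0,0,0],[0,0,0,0],[0,0,0,0]]
  ],
  "grip": 0.0,
  "grip_force": 50
}}

```text
clock: 4.98
position: [0.5335, 0.1575, 0.0205]
tool_rot: [3.14, -0.0, 1.407]
force: [-2.0, -2.1, 9.1]
grip_width: 0.0093
finger_force: 48.7
```

Run:
```python
from h import *
go(.533,.155,.019,80.5)
s=bot.observe();print(s["grip_width"],s["finger_force"])
```

```text
GO [-0.0026 -0.      0.0015] twist 0.1 rows>= 1 yaw0 80.6 pos [0.5335 0.1575 0.0205] clk 4.98 F [-2.  -2.1  9.1] q7 -1.01
0.009327656816912897 48.72802376747131
```

Emit:
{"name": "carry_out", "arguments": {
  "rows": [
    [[-0.006,0,0,0],[-0.02,0,0,0],[-0.04,0,0,0],[-0.06,0,0,0],[-0.08,0,0,0],[-0.1,0,0,0],[-0.12,0,0,0],[-0.14,0,0,0],[-0.16,0,0,0],[-0.18,0,0,0],[-0.2,0,0,0],[-0.21,0,0,0]]
  ]
}}

```text
clock: 5.98
position: [0.4993, -0.0512, 0.0203]
tool_rot: [3.139, -0.001, 1.405]
force: [2.1, 7.9, 8.0]
grip_width: 0.009
finger_force: 50.3
```

Emit:
{"name": "carry_out", "arguments": {
  "rows": [
    [[-0.005,0,0,0],[-0.005,0,0,0],[-0.005,0,0,0]]
  ]
}}

```text
clock: 6.23
position: [0.4985, -0.056, 0.0204]
tool_rot: [3.139, 0.001, 1.405]
force: [-0.7, -4.8, 12.8]
grip_width: 0.0093
finger_force: 50.9
```

Emit:
{"name": "carry_out", "arguments": {
  "rows": [
    [[0,0,0,0],[0,0,0,0],[0,0,0,0],[0,0,0,0]]
  ],
  "grip": 0.05
}}

```text
clock: 6.57
position: [0.4978, -0.0546, 0.0194]
tool_rot: [3.141, -0.0, 1.406]
force: [-0.1, 0.0, -0.0]
grip_width: 0.05
finger_force: 0.0
```

Emit:
{"name": "carry_out", "arguments": {
  "rows": [
    [[0,0,-0.03,0],[0,0,-0.07,0],[-0.0,0,-0.11,0],[-0.03,0,-0.15,0],[-0.06,0,-0.19,0],[-0.08,0,-0.22,0],[-0.08,0,-0.24,0],[-0.08,0,-0.24,0]]
  ]
}}

```text
clock: 7.23
position: [0.486, -0.1359, 0.2643]
tool_rot: [3.135, 0.002, 1.403]
force: [1.0, 0.5, -0.7]
grip_width: 0.05
finger_force: 0.0
```

Run:
```python
from h import *
w=bot.grab_frame("wrist");f=bot.grab_frame("top")
im=np.hstack([w["pixels"],f["pixels"]])[:,:,::-1]
cv2.imwrite("pics/d.png",cv2.resize(im,(800,300),interpolation=cv2.INTER_AREA))
for l in("cover_handle","cover_tab","wing_a"):
  p=[bot.spot_point(q,l)[:4] for q in (w,f)]
  print(l,[[(x["position"],x["conf"]) for x in q] for q in p])
  if all(p): print(tri([(w,p[0][0]["position"]),(f,p[1][0]["position"])]))
go(.519,.07,.1,80.6)
```

```text
cover_handle [[([452.0, 122.3], 0.24)], [([213.4, 217.6], 0.82), ([310.2, 223.8], 0.49)]]
(array([ 0.46690513, -0.00548747,  0.49228259]), np.float64(0.04965588129072209))
cover_tab [[([250.5, 88.5], 0.79)], [([255.4, 225.3], 0.65)]]
(array([ 0.49679879, -0.06046992,  0.16577295]), np.float64(0.0060507829108614975))
wing_a [[([199.1, 33.2], 0.87), ([297.3, 31.0], 0.56)], [([231.2, 236.2], 0.5), ([194.1, 231.5], 0.46), ([199.9, 202.4], 0.4), ([236.5, 207.7], 0.37)]]
(array([0.4602474 , 0.01177262, 0.06835651]), np.float64(0.0028377197205786083))
GO [0.2059 0.0013 0.1586] twist 0.03 rows>= 7 yaw0 80.63 pos [ 0.4845 -0.133   0.2585] clk 7.63 F [-1.2 -1.1  0.2] q7 -0.25
```

View pics/d.png

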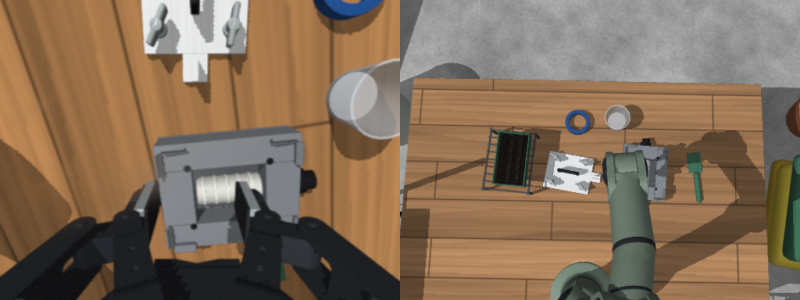

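Emit:
{"name": "carry_out", "arguments": {
  "rows": [
    [[0.04,0,-0.01,0],[0.08,0,-0.015,0],[0.12,0,-0.015,0],[0.15,0,-0.015,0],[0.165,0,-0.015,0],[0.165,0,-0.015,0],[0.165,0,-0.015,0]]
  ]
}}

```text
clock: 8.22
position: [0.5115, 0.0301, 0.2738]
tool_rot: [-3.141, -0.0, 1.409]
force: [0.1, -0.1, 0.4]
grip_width: 0.0498
finger_force: 0.0
```

Run:
```python
from h import *
w=bot.grab_frame("wrist");f=bot.grab_frame("top")
save(w,"e.png",s=1.5)
for l in("cover_handle","cover_tab","wing_a"):
  p=[bot.spot_point(q,l)[:5] for q in (w,f)]
  print(l,[[(x["position"],x["conf"]) for x in q] for q in p])
  if all(p): print(tri([(w,p[0][0]["position"]),(f,p[1][0]["position"])]))
go(.519,.07,.1,80.6)
```

```text
cover_handle [[([251.7, 126.7], 0.6), ([429.2, 236.2], 0.53)], []]
cover_tab [[([252.9, 221.2], 0.6), ([252.3, 125.4], 0.28)], [([250.3, 227.0], 0.65)]]
(array([ 0.49799914, -0.0497441 ,  0.04726589]), np.float64(0.0027783400276676254))
wing_a [[([207.6, 68.1], 0.93), ([211.0, 180.3], 0.89), ([295.6, 66.2], 0.87), ([293.2, 180.2], 0.74)], [([191.7, 231.7], 0.47)]]
(array([0.47704242, 0.14932611, 0.02719098]), np.float64(0.0009422436962829603))
GO [0.042  0.0004 0.1743] twist -0.07 rows>= 5 yaw0 80.53 pos [0.5117 0.0287 0.2743] clk 8.62 F [-0.2 -0.9 -0.6] q7 -0.59
```

View pics/e.png

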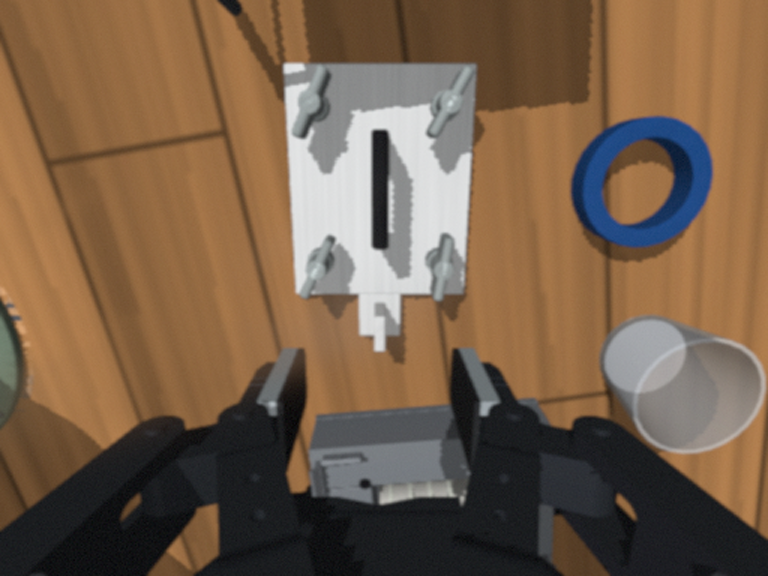

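Run:
```python
from h import *
w=bot.grab_frame("wrist")
C=[onz(w,np.array(p)/1.5,.012)[:2] for p in((283,64),(477,65),(465,294),(295,294))]
print(np.round(C,4))
c=np.mean(C,0); v=(C[0]+C[1]-C[2]-C[3]);print("centre",c,"yaw",np.degrees(np.arctan2(v[1],v[0])),[round(float(np.linalg.norm(C[i]-C[i-1])),4) for i in range(4)])
H=[onz(w,np.array(p)/1.5,.066)[:2] for p in((380,130),(380,248))];print("handle",np.mean(H,0),np.linalg.norm(H[0]-H[1]))
go(.56,-.25,.28,179)
```

```text
[[ 0.4589  0.1815]
 [ 0.6169  0.1544]
 [ 0.5855 -0.0418]
 [ 0.4254 -0.0152]]
centre [0.52166766 0.06972812] yaw 80.6207849837068 [0.1995, 0.1603, 0.1987, 0.1623]
handle [0.52158336 0.0709725 ] 0.08946876308977966
GO [-0.2671  0.0935 -0.0057] twist -98.46 rows>= 14 yaw0 80.54 pos [0.5117 0.0288 0.2743] clk 8.67 F [-0.1  0.4  0. ] q7 -0.59
```

Emit:
{"name": "carry_out", "arguments": {
  "rows": [
    [[-0.02,0.007,-0.005,-7],[-0.04,0.014,-0.005,-14],[-0.06,0.021,-0.005,-21],[-0.08,0.028,-0.005,-28],[-0.1,0.035,-0.005,-35],[-0.12,0.042,-0.005,-42],[-0.14,0.049,-0.005,-49],[-0.16,0.056,-0.005,-56],[-0.18,0.063,-0.005,-63],[-0.2,0.07,-0.005,-70],[-0.22,0.077,-0.005,-77],[-0.24,0.084,-0.005,-84]]
  ]
}}

```text
clock: 9.67
position: [0.5552, -0.2227, 0.2793]
tool_rot: [-3.142, -0.0, 2.878]
force: [-0.8, 0.1, -0.8]
grip_width: 0.0502
finger_force: 0.0
```

Emit:
{"name": "carry_out", "arguments": {
  "rows": [
    [[0.025,0.015,0,-7],[0.025,0.015,0,-14],[0.025,0.015,0,-14],[0.025,0.015,0,-14]]
  ]
}}

```text
clock: 10.0
position: [0.5352, -0.2008, 0.2793]
tool_rot: [3.142, 0.0, 3.112]
force: [-0.3, -0.4, 0.5]
grip_width: 0.0501
finger_force: 0.0
```

Run:
```python
from h import *
go(.56,-.25,.28,179)
w=bot.grab_frame("wrist");f=bot.grab_frame("top")
save(w,"f.png",s=1.5)
p=[bot.spot_point(q,"housing_seat")[:5] for q in (w,f)];print(p)
if p[0]: print(onz(w,p[0][0]["position"],.06))
print(np.round(bot.observe()["qpos"],2))
```

```text
GO [-0.0262 -0.0485 -0.0007] twist -0.68 rows>= 2 yaw0 178.32 pos [ 0.5352 -0.2008  0.2793] clk 10.0 F [-0.3 -0.4  0.5] q7 1.37
[[{'position': [206.0, 158.5], 'conf': 0.92}, {'position': [369.3, 126.8], 'conf': 0.39}], []]
[ 0.52854135 -0.25831008  0.06      ]
[ 0.93  0.55 -1.    1.65  0.49  1.21  1.37]
```

View pics/f.png

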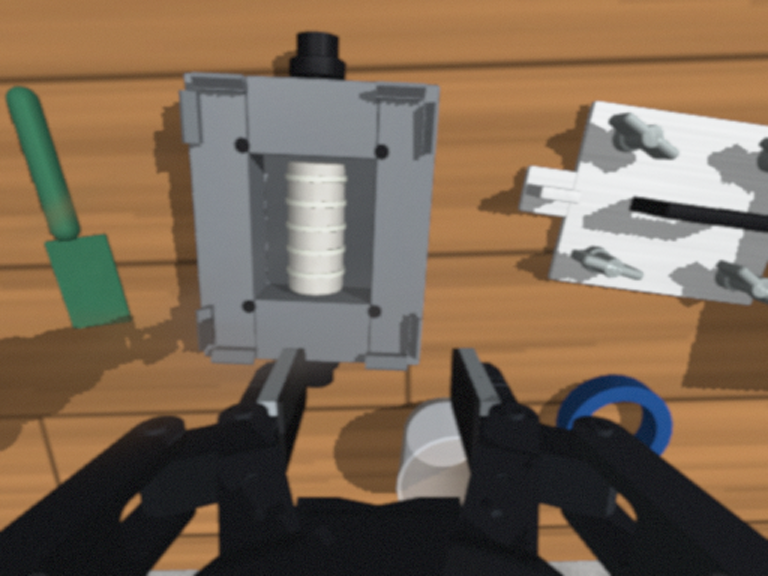

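Run:
```python
from h import *
w=bot.grab_frame("wrist")
g=cv2.cvtColor(w["pixels"],cv2.COLOR_RGB2GRAY)
C=[]
for p in((242,145),(382,152),(375,312),(249,306)):
    x,y=int(p[0]/1.5),int(p[1]/1.5);s=255.-g[y-7:y+8,x-7:x+8];s=np.clip(s-s.max()*.0-np.median(s)-25,0,None)
    yy,xx=np.mgrid[-7:8,-7:8];q=(x+(s*xx).sum()/s.sum(),y+(s*yy).sum()/s.sum());print(np.round(q,1),end=" ")
    C.append(onz(w,q,.06)[:2])
c=np.mean(C,0);v=C[2]+C[3]-C[0]-C[1];print("\nseat",c,"yaw",np.degrees(np.arctan2(v[1],v[0])),[round(float(np.linalg.norm(C[i]-C[i-1])),4) for i in range(4)])
D=[onz(w,np.array(p)/1.5,.06)[:2] for p in((186,87),(437,87),(417,365),(205,360))];print(np.round(D,4),np.mean(D,0))
f=bot.grab_frame("top")
r=bot.regions_of(f,"housing");print([(x["position"],x["conf"]) for x in r[:1]])
go(.5217,.070,.15,80.6)
```

```text
[161.1  96.4] [253.6 100.6] [248.6 207. ] [165.4 203.3] 
seat [ 0.5239927  -0.25608633] yaw -4.198332953663759 [0.1316, 0.1077, 0.1319, 0.1074]
[[ 0.4124 -0.3419]
 [ 0.4175 -0.154 ]
 [ 0.6465 -0.1695]
 [ 0.6365 -0.3587]] [ 0.52822642 -0.25602355]
[([190.3, 232.0], 0.7)]
GO [0.0206 0.2697 0.1293] twist 97.92 rows>= 14 yaw0 178.52 pos [ 0.5353 -0.2001  0.2793] clk 10.35 F [-0.3 -0.4  0.5] q7 1.37
```

Emit:
{"name": "carry_out", "arguments": {
  "rows": [
    [[0,0.02,0,7],[0,0.045,0,14],[0.005,0.07,0,21],[0.005,0.1,0,28],[0.01,0.13,0.01,35],[0.01,0.16,0.03,42],[0.015,0.19,0.05,49],[0.02,0.22,0.07,56],[0.02,0.25,0.09,63],[0.0205,0.27,0.11,70],[0.0205,0.27,0.13,77],[0.0205,0.27,0.13,84]]
  ],
  "grip": 0.045
}}

```text
clock: 11.35
position: [0.5197, 0.0717, 0.1461]
tool_rot: [-3.138, -0.0, 1.682]
force: [-0.6, -0.5, -1.2]
grip_width: 0.0446
finger_force: 0.0
```

Emit:
{"name": "carry_out", "arguments": {
  "rows": [
    [[0,0,0,7],[0,0,0,13.9],[0,0,0,13.9],[0,0,0,13.9]]
  ]
}}

```text
clock: 11.68
position: [0.5214, 0.0705, 0.1494]
tool_rot: [3.141, 0.0, 1.447]
force: [-0.6, -0.6, -0.4]
grip_width: 0.0448
finger_force: 0.0
```

Run:
```python
from h import *
go(.5217,.070,.040,80.6)
```

```text
GO [-0.0004  0.0003  0.1094] twist 2.28 rows>= 3 yaw0 82.88 pos [0.5214 0.0705 0.1494] clk 11.68 F [-0.6 -0.6 -0.4] q7 -0.72
```

Emit:
{"name": "carry_out", "arguments": {
  "rows": [
    [[0,0,0.035,2.2],[0,0,0.07,2.2],[0,0,0.095,2.2],[0,0,0.109,2.2],[0,0,0.109,2.2],[0,0,0.109,2.2]]
  ]
}}

```text
clock: 12.18
position: [0.5212, 0.0704, 0.0402]
tool_rot: [-3.141, -0.0, 1.407]
force: [0.4, 0.9, 0.6]
grip_width: 0.045
finger_force: 0.0
```

Emit:
{"name": "carry_out", "arguments": {
  "rows": [
    [[0,0,0,0],[0,0,0,0],[0,0,0,0],[0,0,0,0],[0,0,0,0],[0,0,0,0]]
  ],
  "grip": 0,
  "grip_force": 70
}}

```text
clock: 12.68
position: [0.5217, 0.0702, 0.0416]
tool_rot: [3.14, -0.0, 1.405]
force: [-4.6, -0.7, 12.6]
grip_width: 0.0129
finger_force: 68.8
```

Run:
```python
from h import *
go(.5217,.070,.16,80.6)
```

```text
GO [-0.0002  0.0002 -0.1184] twist -0.11 rows>= 3 yaw0 80.49 pos [0.5217 0.0702 0.0416] clk 12.68 F [-4.6 -0.7 12.6] q7 -0.88
```

Emit:
{"name": "carry_out", "arguments": {
  "rows": [
    [[0,0,-0.01,0],[0,0,-0.04,0],[0,0,-0.075,0],[-0.01,0.002,-0.11,-3],[-0.03,0.005,-0.14,-8],[-0.055,0.01,-0.14,-15],[-0.085,0.015,-0.14,-22],[-0.115,0.02,-0.14,-29],[-0.145,0.025,-0.14,-36],[-0.175,0.03,-0.14,-43],[-0.205,0.036,-0.14,-50],[-0.235,0.041,-0.14,-57]]
  ]
}}

```text
clock: 13.68
position: [0.5225, -0.1701, 0.1813]
tool_rot: [-3.141, 0.001, 2.405]
force: [-0.3, -0.3, -4.9]
grip_width: 0.0127
finger_force: 69.4
```

Run:
```python
from h import *
go(.524,-.2561,.18,175.8)
s=bot.observe();print(s["grip_width"],s["finger_force"],s["moment"])
```

```text
GO [-0.0589 -0.0627  0.0014] twist -37.98 rows>= 6 yaw0 137.82 pos [ 0.5225 -0.1701  0.1813] clk 13.68 F [-0.3 -0.3 -4.9] q7 0.6
0.01273991856973456 69.37610507011414 [ 0.02688489 -0.10793973  0.00844372]
```

Emit:
{"name": "carry_out", "arguments": {
  "rows": [
    [[-0.01,-0.012,0,-6.5],[-0.02,-0.022,0,-13],[-0.03,-0.033,0,-19.5],[-0.04,-0.043,0,-26],[-0.05,-0.053,0,-32],[-0.059,-0.062,0,-38],[-0.059,-0.062,0,-38],[-0.059,-0.062,0,-38],[-0.059,-0.062,0,-38]]
  ]
}}

```text
clock: 14.43
position: [0.5243, -0.2534, 0.1808]
tool_rot: [3.142, 0.0, 3.061]
force: [-0.4, 1.3, -4.7]
grip_width: 0.0128
finger_force: 69.4
```

Run:
```python
from h import *
go(.524,-.2561,.12,175.8)
w=bot.grab_frame("wrist");t=bot.grab_frame("top");s=bot.grab_frame("side")
im=np.hstack([w["pixels"],cv2.resize(s["pixels"][130:250,240:400],(512,384),interpolation=cv2.INTER_CUBIC)])
cv2.imwrite("pics/g.png",cv2.resize(im[:,:,::-1],(800,300),interpolation=cv2.INTER_AREA))
```

```text
GO [ 0.     -0.0027  0.0608] twist -0.43 rows>= 2 yaw0 175.37 pos [ 0.5243 -0.2534  0.1808] clk 14.43 F [-0.4  1.3 -4.7] q7 1.32
```

View pics/g.png

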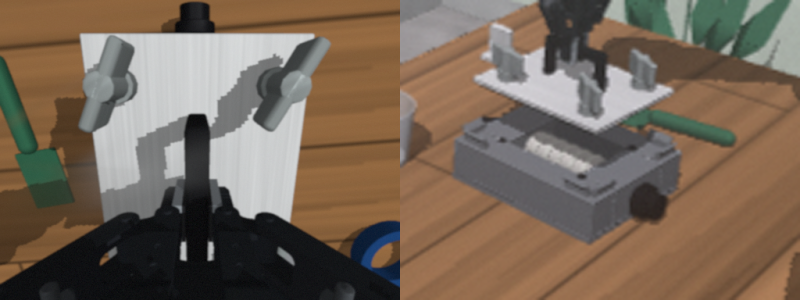

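Run:
```python
from h import *
w=bot.grab_frame("wrist");save(w,"g_raw.png")
z=bot.observe()["position"][2]-.0296
a,b=[onz(w,np.array(p)*1.28,z)[:2] for p in((81,34),(314,36))]
v=b-a;n=np.array([-v[1],v[0]])/np.linalg.norm(v);yaw=np.degrees(np.arctan2(v[1],v[0]))
print(np.linalg.norm(v),"edge yaw",yaw,"cover yaw",yaw+90,"centre",(a+b)/2-n*.1)
go(.524,-.2561,.12,175.8)
```

```text
0.15756901571606585 edge yaw 85.01792833592138 cover yaw 175.0179283359214 centre [ 0.52374396 -0.25430794]
GO [ 0.0003 -0.0028  0.0606] twist -0.32 rows>= 2 yaw0 175.48 pos [ 0.5245 -0.2533  0.1806] clk 14.63 F [-0.2 -0.2 -4.4] q7 1.32
```

Emit:
{"name": "carry_out", "arguments": {
  "rows": [
    [[0,-0.0022,0.015,-0.6],[0,-0.0022,0.035,-0.6],[0,-0.0022,0.045,-0.6],[0,-0.0022,0.053,-0.6],[0,-0.0022,0.059,-0.6],[0,-0.0022,0.065,-0.6],[0,-0.0022,0.07,-0.6],[0,-0.0022,0.074,-0.6],[0,-0.0022,0.077,-0.6],[0,-0.0022,0.078,-0.6],[0,-0.0022,0.078,-0.6]]
  ]
}}

```text
clock: 15.55
position: [0.5243, -0.2561, 0.1023]
tool_rot: [3.142, 0.0, 3.073]
force: [0.6, -0.4, -4.9]
grip_width: 0.0127
finger_force: 69.3
```

Run:
```python
from h import *
go(.524,-.2561,.1016,175.8);s=bot.observe();print(s["moment"],s["tool_rot"])
```

```text
GO [ 0.0003 -0.0001  0.0007] twist 0.26 rows>= 1 yaw0 176.06 pos [ 0.5243 -0.2561  0.1023] clk 15.55 F [ 0.6 -0.4 -4.9] q7 1.25
[ 0.05972461 -0.00505808 -0.01537349] [3.14154729e+00 1.36831090e-05 3.07289546e+00]
```

Emit:
{"name": "carry_out", "arguments": {
  "rows": [
    [[0,0,0.001,0],[0,0,0.002,0],[0,0,0.002,0]]
  ]
}}

```text
clock: 15.8
position: [0.5245, -0.2562, 0.1016]
tool_rot: [-3.141, 0.001, 3.073]
force: [-7.5, 1.4, 16.2]
grip_width: 0.0129
finger_force: 72.4
```

Emit:
{"name": "carry_out", "arguments": {
  "rows": [
    [[0,0,0,0],[0,0,0,0],[0,0,0,0]]
  ],
  "grip": 0.045
}}

```text
clock: 16.05
position: [0.5245, -0.2562, 0.1006]
tool_rot: [-3.141, 0.001, 3.073]
force: [0.1, -0.3, -1.4]
grip_width: 0.0447
finger_force: 0.0
```

Emit:
{"name": "carry_out", "arguments": {
  "rows": [
    [[0,0,-0.03,0],[0,0,-0.07,0],[0.0,0,-0.11,0],[0.02,0,-0.15,0],[0.04,0,-0.17,0],[0.04,0,-0.17,0],[0.04,0,-0.17,0]]
  ]
}}

```text
clock: 16.63
position: [0.4842, -0.254, 0.2715]
tool_rot: [-3.139, 0.002, 3.072]
force: [-0.5, -0.1, -1.2]
grip_width: 0.0451
finger_force: 0.0
```

Run:
```python
from h import *
go(.524,-.2561,.28,175.8)
w=bot.grab_frame("wrist");save(w,"h.png",s=1.5)
```

```text
GO [-0.0399  0.0007 -0.0084] twist 0.19 rows>= 1 yaw0 175.99 pos [ 0.4842 -0.254   0.2715] clk 16.63 F [-0.5 -0.1 -1.2] q7 1.43
```

View pics/h.png

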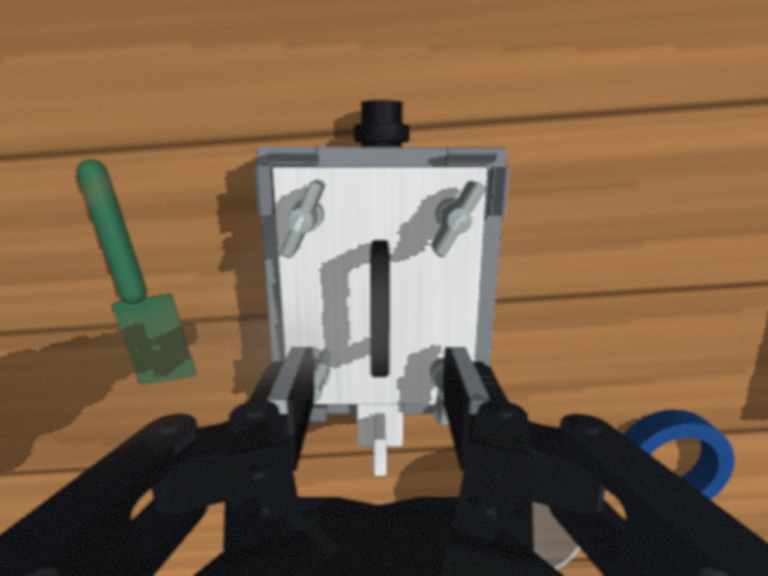

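Emit:
{"name": "carry_out", "arguments": {
  "rows": [
    [[-0.03,0,0,0],[-0.06,0,0,0],[-0.082,0,0,0],[-0.082,0,0,0],[-0.082,0,0,0],[-0.082,0,0,0]]
  ]
}}

```text
clock: 17.18
position: [0.5659, -0.2584, 0.269]
tool_rot: [3.141, -0.002, 3.074]
force: [-0.0, 0.7, 0.2]
grip_width: 0.0448
finger_force: 0.0
```

Run:
```python
from h import *
w=bot.grab_frame("wrist");save(w,"i.png",crop=(140,10,390,220),s=2.8)
print([(np.round(x["position"]),round(x["conf"],2),np.round(onz(w,x["position"],.102)[:2],4)) for x in bot.spot_point(w,"wing_a")[:6]])
go(.565,-.256,.28,175.8)
```

```text
[(array([201., 192.]), 0.96, array([ 0.584 , -0.3161])), (array([304.,  60.]), 0.89, array([ 0.4588, -0.2021])), (array([301., 190.]), 0.76, array([ 0.5896, -0.2077])), (array([197.,  59.]), 0.68, array([ 0.451 , -0.3048]))]
GO [ 0.0008  0.0029 -0.0102] twist 0.26 rows>= 1 yaw0 176.06 pos [ 0.5656 -0.259   0.2698] clk 17.28 F [ 0.2 -1.3 -0.4] q7 1.4
```

View pics/i.png

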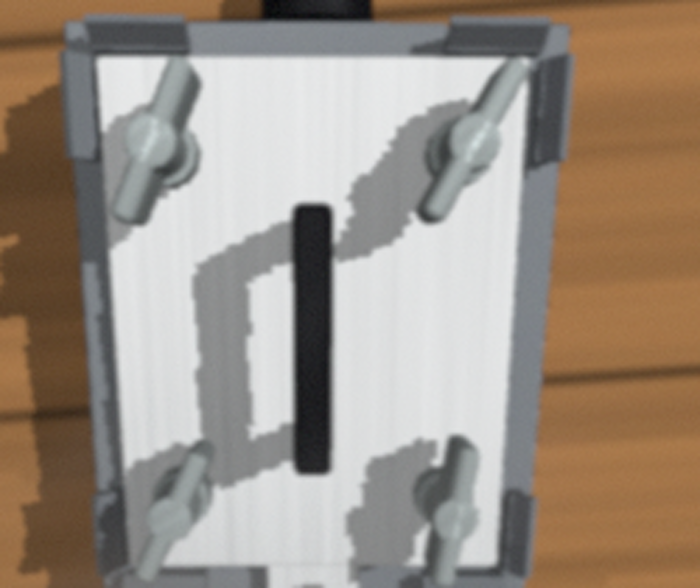

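```bash
cat > meas.py <<'E'
from h import *
w=bot.grab_frame("wrist")
P=lambda p,z:onz(w,np.array(p)/2.8+[140,10],z)[:2]
C=[P(p,.072) for p in((96,57),(530,57),(498,567),(128,567))]
c=np.mean(C,0);v=C[0]+C[1]-C[2]-C[3];yaw=np.degrees(np.arctan2(v[1],v[0]));print("corners",c,yaw,[round(float(np.linalg.norm(C[i]-C[i-1])),4) for i in range(4)])
h=[P(p,.126) for p in((313,205),(313,472))];v=h[0]-h[1];print("handle",np.mean(h,0),np.degrees(np.arctan2(v[1],v[0])),np.linalg.norm(v))
for n,a,b in(("a",(182,65),(130,212)),("d",(518,65),(432,212)),("b",(205,448),(146,575)),("c",(463,440),(445,580))):
    a,b=P(a,.112),P(b,.112);v=a-b;y=np.degrees(np.arctan2(v[1],v[0]));print(n,"mid",np.round((a+b)/2,4),"yaw",round(y,1),"len",round(float(np.linalg.norm(v)),4))
E
python3 meas.py
python3 - <<'E'
import numpy as np
c=np.array([.5243,-.2561]);t=np.radians(176)
for n,x,y in(("a",66,54),("b",-66,54),("c",-66,-54),("d",66,-54)):
    print(n,np.round(c+np.array([x*np.cos(t)-y*np.sin(t),x*np.sin(t)+y*np.cos(t)])/1000,4))
E
```

```text
corners [ 0.52307614 -0.25732006] 176.07523296700617 [0.2005, 0.1599, 0.2003, 0.1617]
handle [ 0.52207967 -0.25713035] 176.07541416680493 0.08938680834808789
a mid [ 0.4528 -0.3051] yaw 152.4 len 0.0494
d mid [ 0.46   -0.1991] yaw 146.0 len 0.0522
b mid [ 0.5826 -0.3137] yaw 149.9 len 0.056
c mid [ 0.5893 -0.2084] yaw 171.8 len 0.0554
a [ 0.4547 -0.3054]
b [ 0.5864 -0.3146]
c [ 0.5939 -0.2068]
d [ 0.4622 -0.1976]
```

Emit:
{"name": "carry_out", "arguments": {
  "rows": [
    [[0.025,-0.013,0.03,6],[0.055,-0.027,0.06,12],[0.085,-0.042,0.09,18],[0.1085,-0.055,0.115,23.6],[0.1085,-0.055,0.12,23.6],[0.1085,-0.055,0.12,23.6],[0.1085,-0.055,0.12,23.6]]
  ],
  "grip": 0.045
}}

```text
clock: 17.92
position: [0.4543, -0.3065, 0.1508]
tool_rot: [3.141, 0.001, 2.661]
force: [0.7, 0.3, 1.1]
grip_width: 0.0451
finger_force: 0.0
```

Run:
```python
from h import *
go(.4536,-.3063,.087,152.4)
```

```text
GO [ 0.0008 -0.0002  0.0638] twist 0.08 rows>= 2 yaw0 152.48 pos [ 0.4543 -0.3065  0.1508] clk 17.92 F [0.7 0.3 1.1] q7 1.06
```

Emit:
{"name": "carry_out", "arguments": {
  "rows": [
    [[0.0005,0,0.03,0],[0.0005,0,0.055,0],[0.0005,0,0.064,0],[0.0005,0,0.064,0]]
  ]
}}

```text
clock: 18.25
position: [0.4539, -0.3053, 0.0855]
tool_rot: [3.141, -0.002, 2.663]
force: [-0.6, 0.2, 0.7]
grip_width: 0.0448
finger_force: 0.0
```

Emit:
{"name": "carry_out", "arguments": {
  "rows": [
    [[0,0,0,0],[0,0,0,0],[0,0,0,0],[0,0,0,0],[0,0,0,0]]
  ],
  "grip": 0,
  "grip_force": 35
}}

```text
clock: 18.67
position: [0.4544, -0.3065, 0.0877]
tool_rot: [-3.141, 0.002, 2.661]
force: [-1.0, 2.0, 9.2]
grip_width: 0.0081
finger_force: 37.4
```

Run:
```python
from h import *
go(.4536,-.3063,.087,86);s=bot.observe();print(s["moment"],s["grip_width"])
```

```text
GO [ 0.0008 -0.0002  0.0007] twist 66.46 rows>= 10 yaw0 152.46 pos [ 0.4544 -0.3065  0.0877] clk 18.67 F [-1.   2.   9.2] q7 0.98
[ 0.1845352   0.26552848 -0.0430453 ] 0.008068387294705862
```

Emit:
{"name": "carry_out", "arguments": {
  "rows": [
    [[0,0,0,5],[0,0,0,11],[0,0,0,17.5],[0,0,0,24],[0,0,0,30.5],[0,0,0,37],[0,0,0,43.5],[0,0,0,50],[0,0,0,56],[0,0,0,61],[0,0,0,64],[0,0,0,66]]
  ]
}}

```text
clock: 19.67
position: [0.4527, -0.3076, 0.0877]
tool_rot: [-3.14, 0.003, 1.505]
force: [-11.7, -5.2, 17.2]
grip_width: 0.0087
finger_force: 38.2
```

Emit:
{"name": "carry_out", "arguments": {
  "rows": [
    [[0,0,0,0.3],[0,0,0,0.3],[0,0,0,0.3]]
  ]
}}

```text
clock: 19.92
position: [0.4527, -0.3076, 0.0877]
tool_rot: [-3.141, 0.002, 1.502]
force: [-12.1, -3.8, 15.9]
grip_width: 0.0083
finger_force: 38.4
```

Run:
```python
from h import *
go(.4536,-.3063,.087,86);s=bot.observe();print(s["moment"],s["grip_width"])
```

```text
GO [0.0014 0.0008 0.0007] twist 0.08 rows>= 1 yaw0 86.08 pos [ 0.4527 -0.3076  0.0877] clk 19.92 F [-12.1  -3.8  15.9] q7 0.02
[-1.02302063  2.4687793  -0.03688899] 0.00827363281392441
```

Emit:
{"name": "carry_out", "arguments": {
  "rows": [
    [[0,0,0,0],[0,0,0,0],[0,0,0,0]]
  ],
  "grip": 0.045
}}

```text
clock: 20.17
position: [0.4541, -0.3061, 0.0868]
tool_rot: [3.141, 0.0, 1.504]
force: [-1.3, 0.9, 0.5]
grip_width: 0.0438
finger_force: 0.0
```

Emit:
{"name": "carry_out", "arguments": {
  "rows": [
    [[0,0,-0.025,0],[0,0,-0.06,-6],[0,0.01,-0.1,-13],[0.0,0.03,-0.13,-20],[0.01,0.06,-0.16,-27],[0.02,0.085,-0.18,-34],[0.04,0.11,-0.18,-41],[0.055,0.11,-0.18,-48],[0.055,0.11,-0.18,-55],[0.055,0.11,-0.18,-62],[0.055,0.11,-0.18,-69],[0.055,0.11,-0.18,-76]]
  ]
}}

```text
clock: 21.17
position: [0.5673, -0.2583, 0.2665]
tool_rot: [3.141, 0.0, 2.837]
force: [-1.0, -0.7, -0.2]
grip_width: 0.045
finger_force: 0.0
```

```bash
cat > hand.py <<'E'
from h import *
# cover pose from the black handle's top face (z=.126); wings from pixel lines later
def handle(w):
    g=cv2.cvtColor(w["pixels"],cv2.COLOR_RGB2GRAY)
    n,l,st,ce=cv2.connectedComponentsWithStats((g<50).astype(np.uint8))
    p0=proj(w,[.5225,-.257,.126]);out=None
    i=min((i for i in range(1,n) if st[i,4]>150 and st[i,4]<3000),key=lambda i:np.hypot(*(ce[i]-p0)))
    ys,xs=np.where(l==i)
    P=np.array([onz(w,(x,y),.126)[:2] for x,y in zip(xs,ys)],np.float32)
    (c,s,a)=cv2.minAreaRect(P*1000);c=np.array(c)/1000
    B=cv2.boxPoints((tuple(c*1000),s,a));e=B[1]-B[0] if np.linalg.norm(B[1]-B[0])>np.linalg.norm(B[2]-B[1]) else B[2]-B[1]
    print("handle",np.round(c,4),"size",np.round(s,1),"yaw",round(np.degrees(np.arctan2(e[1],e[0]))%180,2))
E
python3 - <<'E'
from hand import *
w=bot.grab_frame("wrist");save(w,"j_raw.png");handle(w)
for x in bot.spot_point(w,"wing_a")[:6]: print(np.round(x["position"]),round(x["conf"],2),np.round(onz(w,x["position"],.102)[:2],4))
go(.5928,-.2077,.15,167)
E
```

```text
handle [ 0.5228 -0.2559] size [12.6 87.6] yaw 175.85
[174.  77.] 0.83 [ 0.4542 -0.3029]
[280.  48.] 0.8 [ 0.4604 -0.1981]
[210. 204.] 0.64 [ 0.5875 -0.3141]
[305. 181.] 0.62 [ 0.5936 -0.2078]
GO [-0.009   0.0561  0.1163] twist -4.66 rows>= 4 yaw0 162.34 pos [ 0.5672 -0.2585  0.2662] clk 21.27 F [-0.9 -0.4  0.5] q7 1.19
```

Emit:
{"name": "carry_out", "arguments": {
  "rows": [
    [[-0.003,0.02,0.03,-4],[-0.006,0.04,0.06,-4],[-0.009,0.056,0.09,-4],[-0.009,0.056,0.115,-4],[-0.009,0.056,0.115,-4],[-0.009,0.056,0.115,-4]]
  ]
}}

```text
clock: 21.77
position: [0.5925, -0.2081, 0.1512]
tool_rot: [3.141, -0.002, 2.897]
force: [-0.3, -0.4, -0.5]
grip_width: 0.0453
finger_force: 0.0
```

Run:
```python
from hand import *
go(.592,-.208,.087,166)
```

```text
GO [ 0.0004 -0.0001  0.0642] twist 0.0 rows>= 2 yaw0 166.0 pos [ 0.5925 -0.2081  0.1512] clk 21.77 F [-0.3 -0.4 -0.5] q7 1.07
```

Emit:
{"name": "carry_out", "arguments": {
  "rows": [
    [[0.0003,0,0.03,0],[0.0003,0,0.055,0],[0.0003,0,0.064,0],[0.0003,0,0.064,0]]
  ]
}}

```text
clock: 22.1
position: [0.5922, -0.2086, 0.0872]
tool_rot: [-3.141, -0.001, 2.898]
force: [-0.7, -0.4, 0.8]
grip_width: 0.0448
finger_force: 0.0
```

Emit:
{"name": "carry_out", "arguments": {
  "rows": [
    [[0,0,0,0],[0,0,0,0],[0,0,0,0],[0,0,0,0],[0,0,0,0]]
  ],
  "grip": 0
}}

```text
clock: 22.52
position: [0.5935, -0.2082, 0.0892]
tool_rot: [-3.141, 0.003, 2.9]
force: [-1.7, 0.1, 10.7]
grip_width: 0.0082
finger_force: 37.5
```

Run:
```python
from h import *
go(.592,-.208,.087,86);s=bot.observe();print(s["moment"],s["grip_width"])
```

```text
GO [ 0.0015 -0.0002  0.0022] twist 80.14 rows>= 12 yaw0 166.14 pos [ 0.5935 -0.2082  0.0892] clk 22.52 F [-1.7  0.1 10.7] q7 1.02
[0.10074153 0.27764766 0.0189841 ] 0.00821708300910924
```

Emit:
{"name": "carry_out", "arguments": {
  "rows": [
    [[0,0,0,5],[0,0,0,11],[0,0,0,17.5],[0,0,0,24],[0,0,0,30.5],[0,0,0,37],[0,0,0,43.5],[0,0,0,50],[0,0,0,56.5],[0,0,0,63],[0,0,0,69],[0,0,0,74]]
  ]
}}

```text
clock: 23.52
position: [0.5918, -0.2097, 0.0891]
tool_rot: [-3.141, 0.002, 1.602]
force: [-13.3, -5.0, 18.8]
grip_width: 0.0083
finger_force: 38.8
```

Emit:
{"name": "carry_out", "arguments": {
  "rows": [
    [[0,0,0,4],[0,0,0,6],[0,0,0,6],[0,0,0,6]]
  ]
}}

```text
clock: 23.85
position: [0.5917, -0.2096, 0.0891]
tool_rot: [-3.141, 0.003, 1.502]
force: [-11.7, -5.7, 19.6]
grip_width: 0.0083
finger_force: 38.8
```

Run:
```python
from h import *
go(.592,-.208,.087,86);s=bot.observe();print(s["moment"],s["grip_width"])
```

```text
GO [0.0016 0.0002 0.0021] twist 0.07 rows>= 1 yaw0 86.07 pos [ 0.5917 -0.2096  0.0891] clk 23.85 F [-11.7  -5.7  19.6] q7 -0.17
[-1.10977159  2.90346238 -0.02014377] 0.00833677705992267
```

Emit:
{"name": "carry_out", "arguments": {
  "rows": [
    [[0,0,0,0],[0,0,0,0],[0,0,0,0]]
  ],
  "grip": 0.045
}}

```text
clock: 24.1
position: [0.593, -0.2079, 0.0879]
tool_rot: [3.141, -0.0, 1.504]
force: [1.0, -1.0, 0.1]
grip_width: 0.0439
finger_force: 0.0
```

Emit:
{"name": "carry_out", "arguments": {
  "rows": [
    [[0,0,-0.025,0],[0,0,-0.065,-3],[-0.02,0,-0.075,-10],[-0.05,0,-0.075,-17],[-0.08,0,-0.075,-24],[-0.107,0,-0.075,-31],[-0.107,0,-0.075,-38],[-0.107,0,-0.075,-45],[-0.107,0,-0.075,-52],[-0.107,0,-0.075,-59],[-0.107,0,-0.075,-64],[-0.107,0,-0.075,-64]]
  ]
}}

```text
clock: 25.1
position: [0.5854, -0.3148, 0.1623]
tool_rot: [3.141, -0.0, 2.625]
force: [0.6, 0.2, -0.4]
grip_width: 0.0448
finger_force: 0.0
```

Run:
```python
from hand import *
go(.585,-.315,.087,150)
```

```text
GO [ 0.0002 -0.0004  0.0753] twist 0.41 rows>= 2 yaw0 150.41 pos [ 0.5854 -0.3148  0.1623] clk 25.1 F [ 0.6  0.2 -0.4] q7 1.03
```

Emit:
{"name": "carry_out", "arguments": {
  "rows": [
    [[0,0,0.03,0],[0,0,0.055,0],[0,0,0.07,0],[0,0,0.075,0],[0,0,0.075,0]]
  ]
}}

```text
clock: 25.52
position: [0.5852, -0.3144, 0.0866]
tool_rot: [3.141, -0.001, 2.62]
force: [1.1, -0.8, -0.5]
grip_width: 0.045
finger_force: 0.0
```

Emit:
{"name": "carry_out", "arguments": {
  "rows": [
    [[0,0,0,0],[0,0,0,0],[0,0,0,0],[0,0,0,0],[0,0,0,0]]
  ],
  "grip": 0
}}

```text
clock: 25.93
position: [0.586, -0.3152, 0.0887]
tool_rot: [-3.141, 0.002, 2.62]
force: [-1.0, -0.5, 6.0]
grip_width: 0.0086
finger_force: 37.1
```

Run:
```python
from h import *
go(.585,-.315,.087,86);s=bot.observe();print(s["moment"],s["grip_width"])
```

```text
GO [ 0.0009 -0.0004  0.0017] twist 64.14 rows>= 9 yaw0 150.14 pos [ 0.586  -0.3152  0.0887] clk 25.93 F [-1.  -0.5  6. ] q7 0.98
[-0.07599661  0.2214754   0.0816379 ] 0.008601962927682028
```

Emit:
{"name": "carry_out", "arguments": {
  "rows": [
    [[0,0,0,5],[0,0,0,11],[0,0,0,17.5],[0,0,0,24],[0,0,0,30.5],[0,0,0,37],[0,0,0,43.5],[0,0,0,50],[0,0,0,56],[0,0,0,61],[0,0,0,63],[0,0,0,64]]
  ]
}}

```text
clock: 26.93
position: [0.5848, -0.3158, 0.0886]
tool_rot: [-3.141, 0.002, 1.5]
force: [-8.3, -1.7, 11.2]
grip_width: 0.0083
finger_force: 37.7
```

Emit:
{"name": "carry_out", "arguments": {
  "rows": [
    [[0,0,0,0],[0,0,0,0],[0,0,0,0]]
  ]
}}

```text
clock: 27.18
position: [0.5848, -0.3159, 0.0886]
tool_rot: [-3.141, 0.002, 1.503]
force: [-7.8, -1.5, 11.4]
grip_width: 0.0085
finger_force: 37.8
```

Run:
```python
from h import *
go(.585,-.315,.087,86);s=bot.observe();print(s["moment"],s["grip_width"])
```

```text
GO [0.0009 0.0001 0.0016] twist 0.1 rows>= 1 yaw0 86.1 pos [ 0.5848 -0.3159  0.0886] clk 27.18 F [-7.8 -1.5 11.4] q7 0.02
[-0.54138577  1.93623625 -0.04919005] 0.008483602888074607
```

Emit:
{"name": "carry_out", "arguments": {
  "rows": [
    [[0,0,0,0],[0,0,0,0],[0,0,0,0]]
  ],
  "grip": 0.045
}}

```text
clock: 27.43
position: [0.5857, -0.3147, 0.0877]
tool_rot: [3.141, -0.0, 1.504]
force: [0.3, -0.0, 0.1]
grip_width: 0.0438
finger_force: 0.0
```

Emit:
{"name": "carry_out", "arguments": {
  "rows": [
    [[0,0,-0.025,0],[0,0,-0.065,-3],[0.005,-0.01,-0.085,-10],[0.025,-0.03,-0.085,-17],[0.045,-0.055,-0.085,-24],[0.065,-0.08,-0.085,-31],[0.085,-0.105,-0.085,-38],[0.1,-0.125,-0.085,-45],[0.1075,-0.133,-0.085,-52],[0.1075,-0.133,-0.085,-60],[0.1075,-0.133,-0.085,-60],[0.1075,-0.133,-0.085,-60]]
  ]
}}

```text
clock: 28.43
position: [0.4601, -0.1988, 0.1724]
tool_rot: [3.141, 0.0, 2.548]
force: [-0.6, -0.8, -0.2]
grip_width: 0.0448
finger_force: 0.0
```

Run:
```python
from hand import *
go(.4605,-.1982,.087,146)
```

```text
GO [0.0001 0.0007 0.0854] twist 0.0 rows>= 3 yaw0 146.0 pos [ 0.4601 -0.1988  0.1724] clk 28.43 F [-0.6 -0.8 -0.2] q7 0.82
```

Emit:
{"name": "carry_out", "arguments": {
  "rows": [
    [[0,0.0005,0.035,0],[0,0.0005,0.065,0],[0,0.0005,0.08,0],[0,0.0005,0.085,0],[0,0.0005,0.085,0]]
  ]
}}

```text
clock: 28.85
position: [0.4601, -0.1979, 0.0865]
tool_rot: [3.142, -0.002, 2.549]
force: [0.4, -0.1, 0.7]
grip_width: 0.0452
finger_force: 0.0
```

Emit:
{"name": "carry_out", "arguments": {
  "rows": [
    [[0,0,0,0],[0,0,0,0],[0,0,0,0],[0,0,0,0],[0,0,0,0]]
  ],
  "grip": 0
}}

```text
clock: 29.27
position: [0.4608, -0.1985, 0.0884]
tool_rot: [3.141, 0.002, 2.55]
force: [-0.5, 0.2, 8.3]
grip_width: 0.0082
finger_force: 37.5
```

Run:
```python
from h import *
go(.4605,-.1982,.087,86);s=bot.observe();print(s["moment"],s["grip_width"])
```

```text
GO [0.0004 0.0001 0.0014] twist 60.13 rows>= 9 yaw0 146.13 pos [ 0.4608 -0.1985  0.0884] clk 29.27 F [-0.5  0.2  8.3] q7 0.7
[ 0.12636115  0.25676764 -0.00795835] 0.008238983899920952
```

Emit:
{"name": "carry_out", "arguments": {
  "rows": [
    [[0,0,0,5],[0,0,0,11],[0,0,0,17.5],[0,0,0,24],[0,0,0,30.5],[0,0,0,37],[0,0,0,43.5],[0,0,0,50],[0,0,0,55],[0,0,0,58],[0,0,0,60],[0,0,0,60]]
  ]
}}

```text
clock: 30.27
position: [0.4598, -0.1989, 0.0883]
tool_rot: [-3.142, 0.001, 1.5]
force: [-6.0, -2.3, 12.2]
grip_width: 0.0084
finger_force: 38.1
```

Emit:
{"name": "carry_out", "arguments": {
  "rows": [
    [[0,0,0,0],[0,0,0,0]]
  ]
}}

```text
clock: 30.43
position: [0.4599, -0.1989, 0.0883]
tool_rot: [3.142, 0.001, 1.503]
force: [-6.3, -2.4, 12.8]
grip_width: 0.0082
finger_force: 38.1
```

Emit:
{"name": "carry_out", "arguments": {
  "rows": [
    [[0,0,0,0],[0,0,0,0],[0,0,0,0]]
  ],
  "grip": 0.045
}}

```text
clock: 30.68
position: [0.4604, -0.1983, 0.0877]
tool_rot: [3.141, 0.0, 1.504]
force: [-0.9, -0.6, 0.1]
grip_width: 0.0436
finger_force: 0.0
```

Emit:
{"name": "carry_out", "arguments": {
  "rows": [
    [[0,0,-0.025,0],[0,0,-0.065,-6],[0,0,-0.1,-13],[0,0.02,-0.13,-20],[-0.01,0.04,-0.15,-27],[-0.02,0.06,-0.17,-34],[-0.03,0.08,-0.18,-41],[-0.04,0.1,-0.18,-48],[-0.05,0.11,-0.18,-55],[-0.05,0.11,-0.18,-62],[-0.05,0.11,-0.18,-69],[-0.05,0.11,-0.18,-76]]
  ]
}}

```text
clock: 31.68
position: [0.5667, -0.2554, 0.2672]
tool_rot: [3.141, -0.0, 2.836]
force: [0.8, -0.4, 0.5]
grip_width: 0.0449
finger_force: 0.0
```

Emit:
{"name": "carry_out", "arguments": {
  "rows": [
    [[0,0,0,-7],[0,0,0,-14],[0,0,0,-14],[0,0,0,-14]]
  ]
}}

```text
clock: 32.02
position: [0.5665, -0.2556, 0.2672]
tool_rot: [3.141, -0.0, 3.071]
force: [-0.2, -0.2, 0.0]
grip_width: 0.0454
finger_force: 0.0
```

Run:
```python
from hand import *
go(.5656,-.259,.27,176)
w=bot.grab_frame("wrist");handle(w);p=proj(w,[.523,-.257,.072]);print(p)
save(w,"k.png",crop=(140,10,390,220),s=2.8)
```

```text
GO [ 0.0006 -0.0035 -0.0028] twist -0.07 rows>= 1 yaw0 175.93 pos [ 0.5665 -0.2556  0.2672] clk 32.02 F [-0.2 -0.2  0. ] q7 1.43
handle [ 0.5227 -0.2568] size [10.9 87.4] yaw 176.27
[248.68277419 128.55586503]
```

View pics/k.png

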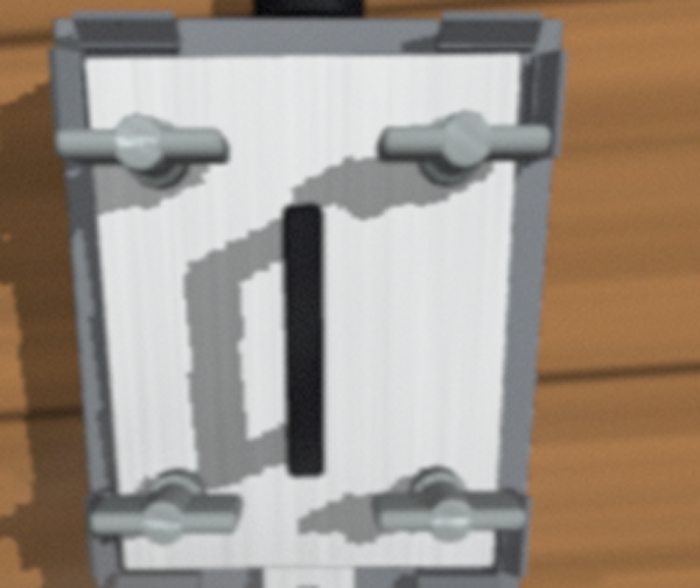

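Run:
```python
from hand import *
w=bot.grab_frame("wrist");g=cv2.cvtColor(w["pixels"],cv2.COLOR_RGB2GRAY).astype(float)
gy=cv2.Sobel(cv2.GaussianBlur(g,(3,3),0),-1,0,1)
S={"a":[(180,218)],"d":[(390,430),(500,515)],"b":[(125,145),(200,235)],"c":[(380,425),(480,495)]}
rows={"a":143,"d":140,"b":515,"c":515}
for n in S:
    pts=[]
    for lo,hi in S[n]:
        for u in range(int(lo/2.8+141),int(hi/2.8+139)+1):
            r0=int(rows[n]/2.8+10);col=gy[r0-9:r0+2,u];k=int(np.argmin(col))
            if 0<k<10:
                d=col[k-1]-2*col[k]+col[k+1];pts.append((u,r0-9+k+.5*(col[k-1]-col[k+1])/(d or 1)))
    p=np.array(pts);m=np.polyfit(p[:,0],p[:,1],1);res=np.abs(np.polyval(m,p[:,0])-p[:,1]).max()
    A,B=[onz(w,(u,np.polyval(m,u)),.114)[:2] for u in(p[0,0],p[-1,0])];v=B-A
    print(n,len(p),"res",round(res,2),"wing yaw",round(np.degrees(np.arctan2(v[1],v[0])),2))
```

```text
a 12 res 0.11 wing yaw 85.18
d 17 res 0.2 wing yaw 86.61
b 17 res 0.83 wing yaw 84.65
c 17 res 0.41 wing yaw 86.28
```

```bash
python3 -c "
from workcell import bot
print(bot.job_done())"
```

```text
the job is handed in; nothing more can be done
None
```

The cover is seated on the filter housing between its corner stops, its four wing screws are tightened in the order a, c, b, d, each measured within about 1.5° of square, and I handed the job in at about 32 s.

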